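# Set and lock the leg of a strap-cutting gauge

## Robot

A 6-joint arm with a two-finger parallel gripper is mounted at the origin on the work surface. World frame = base frame: x ahead of the robot, y to its left, z up, the work surface at z = 0. Lengths are in m, angles in degrees, forces in N, time in s.
With the tool pointing down it reaches from about 0.375 to 0.9 m from the base axis. Payload 3.1 kg.
Tool frame: the origin (TCP) lies between the finger pads; the fingertips stand 22 mm ahead of it and the grasp point (between the pads) lies 3 mm ahead of it (bot.tip_extent is the distance from the TCP to the fingertips, in m); y points along the fingers, z is the direction in which the jaws open and shut, and the axes are right-handed (so a half turn about y gives the same grasp; the last joint's range is limited). The gripper opens to 87 mm and grips with 3 to 60 N. Pads are 19 mm wide; open, the fingers measure 117 mm over their backs; the gripper's body (75 mm by 190 mm) begins 51 mm behind the grasp point.
Start: joints at [-84.368, 30.224, 82.088, -0, 67.689, -10.227], TCP at [0.171, -0.601, 0.245] pointing down, gripper open.
Joint ranges: [-176.69, 176.69], [-43.24, 126.21], [12.49, 139.97], [-82, 262], [0, 151.66], [-163.58, 163.58]. Speed limits (degrees/s): [159.86, 159.86, 180, 180, 180, 180].

## Interface

Orientations are given as a 3x3 rotation matrix whose columns are the frame's x, y, z axes.
In Python, from rig import bot, eyes, models gives the robot as it stands. The module is installed in compiled form; this text tells all that it offers.
- The arm moves only by the tool arm_command, never from a script. Its arguments are lists of equal length, an entry for each row: "translation": the shift along the tool's x, y, z each as a share of 0.08 m, from -1 to 1, a list of three; "rotation": the turn, a rotation vector about the tool's x, y, z each as a share of 60 degrees, from -1 to 1, a list of three; "grip": the closure, from -1 (fully open) to 1 (shut), so that 0 is half open. In form: {"translation": [[x, y, z], ...], "rotation": [[rx, ry, rz], ...], "grip": [grip, ...]}. A call has 1 to 5 rows; each row is the pose to reach, as a shift and turn from the pose commanded when the call began, along the tool's axes at that moment; what a row does not reach only later rows make up. A row lasts 1/10 s, in which the tool goes at most 50 mm and 8.59 degrees, less where a joint would pass 70% of its speed; a pose out of reach is approached as far as the arm can. A call with a number of a shift or a turn outside -1 to 1 is refused whole. A call with a gripper value outside its range is refused whole. The fingers move at their own pace and stop on an object; the grip force is fixed at half the most. Time passes only in rows, so rows that repeat a pose let the fingers close. It gives the time, the measured TCP pose, the force and the opening at its end, in the units of the state.
- bot.read_state(): the state, without advancing time (a new reading comes with each control period).
- eyes.capture(name): name is "scene" or "top" or "wrist"; returns a dict with "image" (480x640x3 uint8, blue, green, red), "mtx" (3x3 intrinsics, pixels), "rvec" (rotation vector, rad) and "tvec" (3), from world to camera coordinates, as OpenCV has them; the wrist camera has in their place "hand_eye" (4x4, takes a point from camera to tool coordinates, whose origin is the TCP and whose axes are the tool frame's). Camera axes: x right, y down, z forward; pixel columns grow to the right and rows downward; lengths in m; the calibration is good to about 2 mm. The wrist camera is an equidistant fisheye: a pixel r from the principal point sees the ray r / f radians off the axis. A picture is of the moment at which its call begins: read the wrist's pose just before it. There is no depth.
- bot.hand_in(): hands the job in, once; it reports no verdict.
Trained networks look in the newest picture that a camera, given by its name, has taken for a name from the list of things; names that differ only in an ending like _2 or _b are one class to them, and where a whole thing is asked for, a point or a joint stands for the part that bears it (a point fixed in the world has none). Each returns a list of dicts, best first, with "conf" (0 to 1); they miss things now and then, are a little off and sometimes report something else, mostly with a low value. They report only what shows in the picture. A call takes as long as a camera call.
- models.recognise(camera, thing): "extent" ([left, top, right, bottom] as shares, 0 to 1, of the picture: columns of its width, rows of its height, round what is visible of it).
- models.spot_point(camera, thing): "point" ([column, row] as shares, 0 to 1, of the picture: columns of its width, rows of its height: a listed point, or the origin of a listed thing).
The state is a dict: "time_s": time; "joint_positions": joint angles; "qvel": joint speeds; "tau": joint torques, N m; "position": TCP position; "tcp_rot": TCP orientation; "force": force on the tool from outside, world axes, zero at the start; "moment": the same for the moment, N m; "opening": opening from 0.0 (shut) to 1.0 (fully open).
Only numpy, scipy, OpenCV 4.12 (cv2) and the standard library are available. Lean on these libraries where they do the work, as an engineer would, in place of code of your own. Each camera call takes 0.05 s, during which the arm holds its last target. There are 200 camera calls.

## Task

On the strap gauge, take hold of the upright plate of the sprung sliding leg and draw the leg out until its pointer is in line with the pointed edge of the steel length-mark clip. Keeping the leg held there against its spring, slide your hold along the plate so that the fingers push the cam lever beside it fully closed. Finish while still holding the plate, leg on the mark and lever closed, with the jar, the weight and the mallet left alone.

Things in the scene. Friction and masses are not known exactly. Their poses are not given: they have to be found in the camera images.
- gauge: Strap gauge bolted to the bench: dark steel base 360 x 180 x 8 mm, two low guide rails, white scale strip along one long side. Origin: centre of its underside, at bench height. x: the way the leg slides out (roughly to the robot's left); y: across, towards the scale; z up. Does not move.
- leg: Sliding leg, about 0.5 kg: bar, grey carriage (top 34 mm above bench), upright plate, pointer. Axes as the gauge's. Origin: gauge centreline, bench height, below the plate's mid-thickness. Slides only along x, from home (its start, gauge x = -90 mm) to 140 mm outward (+x). A spring pulls it home, 3.5 N at home to 7 N fully out: it runs back if let go.
- plate_grip (a point): Place to pinch the leg's upright aluminium plate: mid-thickness, y = -60 mm in the leg's frame, 65 mm above the bench. Axes as the leg's; pinch across x. Plate: 12 mm thick in x, y from -78 to +42 mm, free from 34 to 87 mm above the bench; faces bare from y = -78 to -30 mm. A light hold can slide along it in y.
- leg_pointer (a point): Tip of the leg's steel pointer, in line with the plate's mid-thickness, at y = +63 mm in the leg's frame, 31 mm above the bench. Fixed to the leg.
- mark_point (a point): Pointed edge of the length-mark clip, a steel block 14 x 16 x 26 mm with a thin dark edge towards the leg, fixed on the scale. Axes as the gauge's. The leg is on the mark when its pointer has the same gauge x as this point (they then face each other, 2 mm apart in y). It lies 50 to 120 mm outward of the pointer's start.
- lever (a joint): Cam lever's angle, rad: 0 open, 0.873 (50 deg) closed on its stop; starts at 0 to 0.15; stiff (about 2 N at the blade), stays where left. Upright pivot on the leg's carriage at leg x = +64.5, y = 0 mm. From there it points back to the plate (-x), turned 25 deg to -y when open, 25 deg to +y when closed: push its blade in +y to close.
- lever_blade (a point): Middle of the lever's upright black blade, 38 mm from the pivot, 63 mm above the bench. Blade: 38 mm long (19 to 57 mm from the pivot), 10 mm thick, 41 to 85 mm above the bench. Its end passes 1.5 mm clear of the plate's +x face, so a finger on that face sliding in +y meets the blade's side and pushes it closed.
- jar_mid (a point): Bystander: closed dye jar, 60 mm across, 75 mm high; the point is half-way up.
- weight_mid (a point): Bystander: brass pattern weight, 66 mm across, 55 mm high with a knob; the point is half-way up.
- mallet_mid (a point): Bystander: white-headed mallet standing on its head, 68 mm across, 185 mm high; the point is half-way up.

How it is judged (in metres and radians):
On the way, in this order (a step that is already met when the one before it is completed fails the run):
1. the leg is held by the fingers with its pointer within 5 mm of the mark, the lever still open (below 0.3 rad) (x of leg_pointer in the frame of mark_point between -0.005 and 0.005 m and contact force between the fingers and leg above 0.5 N and value of joint lever below 0.3 rad), for 0.2 s.
2. the lever is closed (over 0.79 rad) with the leg held within 5 mm of the mark (x of leg_pointer in the frame of mark_point between -0.005 and 0.005 m and contact force between the fingers and leg above 0.5 N and value of joint lever above 0.79 rad), for 0.2 s.
At the end, for the whole second after the job is handed in: The leg's pointer is within 5 mm of the mark along the gauge, the lever is closed (over 0.79 of 0.873 rad), the leg is at rest, the fingers still hold the leg (over 1 N), and jar, weight and mallet are within 30 mm of where they stood (x of leg_pointer in the frame of mark_point between -0.005 and 0.005 m and contact force between the fingers and leg above 1 N and value of joint lever above 0.79 rad and linear speed of leg below 0.01 m/s and distance of each of jar_mid, weight_mid, mallet_mid from where it was at the start of the episode below 0.03 m); the arm keeps its last pose, push and grip.
It fails at once if the lever is pushed over (beyond 0.4 rad) while the leg is more than 10 mm off the mark (value of joint lever above 0.4 rad and not (x of leg_pointer in the frame of mark_point between -0.01 and 0.01 m)).
It fails at once if the jar is knocked or moved by more than 30 mm (distance of jar_mid from where it was at the start of the episode above 0.03 m).
It fails at once if the weight is knocked or moved by more than 30 mm (distance of weight_mid from where it was at the start of the episode above 0.03 m).
It fails at once if the mallet is knocked or moved by more than 30 mm (distance of mallet_mid from where it was at the start of the episode above 0.03 m).
It also fails if it takes over 42 s, if anything falls off the work surface, if the arm or the gripper's body presses on something with over 40 N, if the wrist force passes 120 N, or if a joint passes its speed limit or range.

## Working session

There is one attempt and no reset: what is moved stays moved. The work goes in short steps, Python scripts to look and compute and a tool call to move; the robot and the scene stay as the last step left them, time stands still between calls to the robot, and variables do not carry over. Pictures are saved under pics/ and viewed, about 8 in all and at most 12, crops included, and the job is handed in when it is done.

Besides the shell and the picture viewer there is one more tool, called as name(argument=value, ...) on one line, values as JSON. arm_command: Moves the arm, as the interface text tells. Shift numbers are shares of 0.08 m and turn numbers shares of 60 degrees, none past 1 either way. Its arguments: {"type":"object","properties":{"translation":{"type":"array"},"rotation":{"type":"array"},"grip":{"type":"array"}},"required":["translation","rotation","grip"]}

```bash
mkdir -p pics
cat > h.py <<'E'
from rig import bot, eyes, models
import numpy as np, cv2
np.set_printoptions(precision=4,suppress=True)
def cam(n):
    s=bot.read_state(); c=eyes.capture(n)
    if n=="wrist":
        R=np.array(s["tcp_rot"]); H=np.array(c["hand_eye"])
        c["R"]=R@H[:3,:3]; c["o"]=R@H[:3,3]+np.array(s["position"])
    else:
        M=cv2.Rodrigues(np.array(c["rvec"],float))[0]; c["R"]=M.T; c["o"]=-M.T@np.array(c["tvec"],float).ravel()
    c["fish"]=n=="wrist"; return c
def ray(c,u,v):
    K=np.array(c["mtx"]); x=(u-K[0,2])/K[0,0]; y=(v-K[1,2])/K[1,1]
    if c["fish"]:
        r=np.hypot(x,y)+1e-12; d=np.array([x/r*np.sin(r),y/r*np.sin(r),np.cos(r)])
    else: d=np.array([x,y,1.])
    return c["R"]@d
def at_z(c,u,v,z):
    d=ray(c,u,v); return c["o"]+d*(z-c["o"][2])/d[2]
def proj(c,p):
    q=c["R"].T@(np.array(p)-c["o"]); K=np.array(c["mtx"])
    if c["fish"]:
        r=np.hypot(q[0],q[1])+1e-12; t=np.arctan2(r,q[2]); x,y=q[0]/r*t,q[1]/r*t
    else: x,y=q[0]/q[2],q[1]/q[2]
    return np.array([K[0,0]*x+K[0,2],K[1,1]*y+K[1,2]])
E
python3 - <<'E'
from h import *
Z=dict(plate_grip=.065,leg_pointer=.031,mark_point=.031,lever_blade=.063,jar_mid=.0375,weight_mid=.0275,mallet_mid=.0925,gauge=0,leg=0)
for n in("top","scene","wrist"):
    c=cam(n); cv2.imwrite(f"pics/{n}0.png",c["image"]); print(n,c["o"])
    for k,z in Z.items():
        for r in models.spot_point(n,k)[:2]:
            u=np.array(r["point"])*[640,480]; print(k,round(r["conf"],2),u,at_z(c,*u,z))
s=bot.read_state();print(s["position"],s["tcp_rot"],s["opening"],s["time_s"])
E
```

```text
top [ 0.5406 -0.16    0.7703]
plate_grip 0.81 [261.632 266.496] [ 0.5692 -0.0678  0.065 ]
leg_pointer 0.67 [265.088 342.576] [ 0.4464 -0.0672  0.031 ]
mark_point 0.44 [232.384 346.512] [ 0.4415 -0.0138  0.031 ]
lever_blade 0.63 [244.416 298.608] [ 0.5195 -0.0397  0.063 ]
jar_mid 0.95 [445.888 248.304] [ 0.5922 -0.3684  0.0375]
weight_mid 0.6 [176.704 162.816] [0.751  0.0792 0.0275]
mallet_mid 0.78 [473.728 347.088] [ 0.4394 -0.3864  0.0925]
gauge 0.71 [217.216 305.184] [0.5076 0.0178 0.    ]
leg 0.68 [475.072 345.312] [ 0.4284 -0.4198  0.    ]
scene [0.931  0.333  0.5854]
plate_grip 0.73 [371.52  262.896] [ 0.5729 -0.0717  0.065 ]
leg_pointer 0.82 [430.208 247.392] [ 0.4469 -0.07    0.031 ]
mark_point 0.72 [455.488 267.984] [ 0.4487 -0.0112  0.031 ]
lever_blade 0.82 [412.288 260.688] [ 0.518  -0.0408  0.063 ]
lever_blade 0.32 [398.784 275.184] [ 0.5553 -0.0294  0.063 ]
jar_mid 0.57 [264.384 192.192] [ 0.5974 -0.3629  0.0375]
jar_mid 0.37 [437.824 314.208] [0.5435 0.0442 0.0375]
weight_mid 0.9 [328.704 423.408] [0.7634 0.085  0.0275]
weight_mid 0.38 [437.696 311.088] [0.5324 0.0346 0.0275]
mallet_mid 0.68 [457.92  269.808] [0.5021 0.0315 0.0925]
mallet_mid 0.61 [323.392 139.296] [ 0.4474 -0.3801  0.0925]
gauge 0.65 [439.424 313.008] [0.5133 0.0241 0.    ]
leg 0.71 [398.528 276.288] [ 0.512  -0.0714  0.    ]
wrist [ 0.243  -0.5793  0.3856]
[ 0.1708 -0.6012  0.2445] [[-0.9619  0.      0.2733]
 [-0.2733  0.     -0.9619]
 [-0.     -1.     -0.    ]] 0.9989602094530041 1.5
```

Run:
```python
import cv2,numpy as np
a=cv2.imread("pics/top0.png")[200:400,130:330]; b=cv2.imread("pics/scene0.png")[180:380,320:520]
cv2.imwrite("pics/v1.png",np.hstack([cv2.resize(i,None,fx=2,fy=3 if 0 else 2,interpolation=2) if 0 else cv2.resize(i,(400,400),interpolation=2) for i in(a,b)]))
```

```text
(no output)
```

View pics/v1.png

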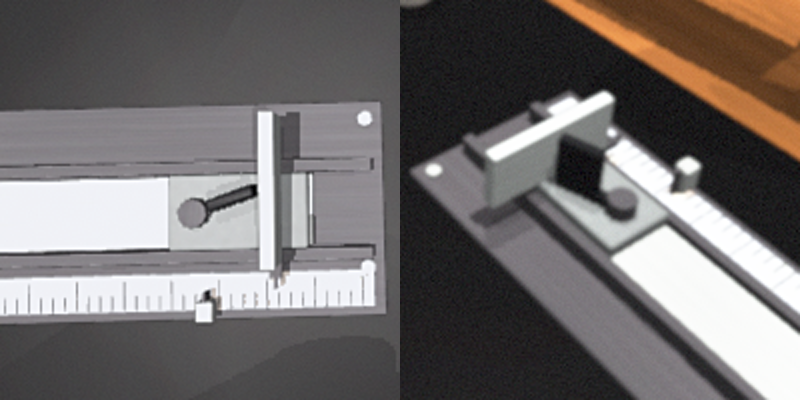

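View pics/top0.png

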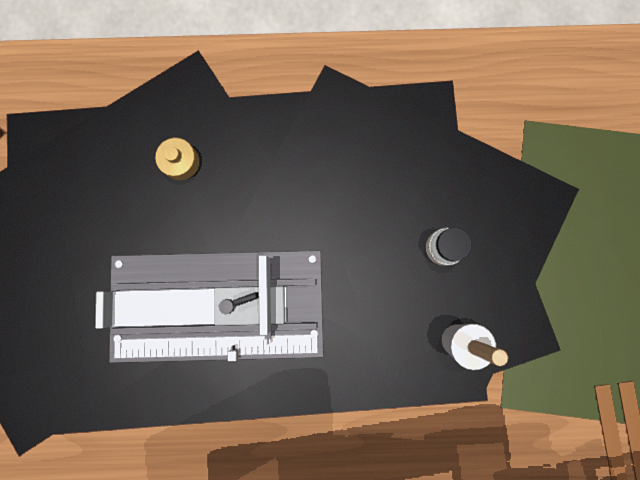

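The views show the gauge lying nearly square to the world. The plate is at top-picture column ~264, the pointer tip at ~(267,342), the clip edge at ~(234,346), and the lever is open. The bystanders are well clear of it.

Run:
```python
from h import *
c=cam("top")
P=[at_z(c,u,v,.008) for u,v in((110.5,257),(320.5,251.5),(322,355),(110.5,361))]
for p in P: print(p)
P=np.array(P);print("centre",P.mean(0))
g=P[0]+P[3]-P[1]-P[2]; print("yaw of gauge x",np.degrees(np.arctan2(g[1],g[0])),np.linalg.norm(g)/2)
g=P[3]+P[2]-P[0]-P[1]; print("yaw of gauge y",np.degrees(np.arctan2(g[1],g[0])),np.linalg.norm(g)/2)
```

```text
[0.5947 0.1984 0.008 ]
[ 0.5945 -0.1616  0.008 ]
[ 0.4204 -0.1595  0.008 ]
[0.4199 0.1955 0.008 ]
centre [0.5074 0.0182 0.008 ]
yaw of gauge x 90.02743816732051 0.3575206622415575
yaw of gauge y -179.86202526249724 0.17444725890572507
```

arm_command(translation=[[-0.797, -0.125, -0.603], [-0.797, -0.125, -0.603], [-0.797, -0.125, -0.603], [-0.797, -0.125, -0.603], [-0.797, -0.125, -0.603]], rotation=[[0, -0.137, 0], [0, -0.274, 0], [0, -0.41, 0], [0, -0.547, 0], [0, -0.684, 0]], grip=[-1, -1, -1, -1, -1])

```text
time_s: 2.05
position: [0.2193, -0.5371, 0.2548]
tcp_rot: [[-0.54, 0.0, 0.841], [-0.841, -0.001, -0.54], [0.0, -1.0, 0.0]]
force: [-0.1, 0.3, -0.2]
opening: 1.003
```

arm_command(translation=[[-0.998, -0.125, 0.068], [-0.998, -0.125, 0.068], [-0.998, -0.125, 0.068], [-0.998, -0.125, 0.068], [-0.998, -0.125, 0.068]], rotation=[[0, -0.137, 0], [0, -0.274, 0], [0, -0.41, 0], [0, -0.547, 0], [0, -0.684, 0]], grip=[-1, -1, -1, -1, -1])

```text
time_s: 2.55
position: [0.2675, -0.4732, 0.2648]
tcp_rot: [[0.145, 0.0, 0.989], [-0.989, -0.0, 0.145], [0.0, -1.0, 0.0]]
force: [-0.0, -0.1, 0.7]
opening: 0.997
```

arm_command(translation=[[-0.708, -0.125, 0.707], [-0.708, -0.125, 0.707], [-0.708, -0.125, 0.707], [-0.708, -0.125, 0.707], [-0.708, -0.125, 0.707]], rotation=[[0, -0.137, 0], [0, -0.274, 0], [0, -0.41, 0], [0, -0.547, 0], [0, -0.684, 0]], grip=[-1, -1, -1, -1, -1])

```text
time_s: 3.05
position: [0.3157, -0.4092, 0.2748]
tcp_rot: [[0.759, 0.0, 0.651], [-0.651, -0.001, 0.759], [0.0, -1.0, -0.0]]
force: [-0.2, -0.4, 0.1]
opening: 0.996
```

arm_command(translation=[[-0.07, -0.125, 0.998], [-0.07, -0.125, 0.998], [-0.07, -0.125, 0.998], [-0.07, -0.125, 0.998], [-0.07, -0.125, 0.998]], rotation=[[0, -0.137, 0], [0, -0.274, 0], [0, -0.41, 0], [0, -0.547, 0], [0, -0.684, 0]], grip=[-1, -1, -1, -1, -1])

```text
time_s: 3.55
position: [0.3638, -0.3453, 0.2848]
tcp_rot: [[1.0, 0.0, -0.007], [0.007, -0.0, 1.0], [0.0, -1.0, -0.0]]
force: [-0.5, 0.9, -0.2]
opening: 1.0
```

arm_command(translation=[[0.32, 0, 0.43], [0.645, 0, 0.855], [0.645, 0, 0.855]], rotation=[[0, 0, 0], [0, 0, 0], [0, 0, 0]], grip=[-1, -1, -1])

```text
time_s: 3.85
position: [0.4168, -0.2735, 0.2846]
tcp_rot: [[1.0, 0.001, -0.005], [0.005, 0.002, 1.0], [0.001, -1.0, 0.002]]
force: [-0.2, -0.5, 0.2]
opening: 1.0
```

arm_command(translation=[[0.32, 0, 0.43], [0.645, 0, 0.855], [0.645, 0, 0.855]], rotation=[[0, 0, 0], [0, 0, 0], [0, 0, 0]], grip=[-1, -1, -1])

```text
time_s: 4.15
position: [0.4685, -0.2057, 0.2847]
tcp_rot: [[1.0, 0.001, -0.005], [0.005, 0.001, 1.0], [0.001, -1.0, 0.001]]
force: [-0.3, 0.7, -0.8]
opening: 0.997
```

arm_command(translation=[[0.32, 0.3, 0.43], [0.645, 0.6, 0.855], [0.645, 0.6, 0.855]], rotation=[[0, 0, 0], [0, 0, 0], [0, 0, 0]], grip=[-1, -1, -1])

```text
time_s: 4.45
position: [0.5181, -0.1372, 0.2337]
tcp_rot: [[1.0, -0.004, -0.005], [0.005, 0.004, 1.0], [-0.004, -1.0, 0.004]]
force: [-0.2, -0.5, 0.2]
opening: 1.001
```

arm_command(translation=[[0.32, 0.2, 0.43], [0.645, 0.5, 0.855], [0.645, 0.5, 0.855], [0.645, 0.5, 0.855]], rotation=[[0, 0, 0], [0, 0, 0], [0, 0, 0], [0, 0, 0]], grip=[-1, -1, -1, -1])

```text
time_s: 4.85
position: [0.5694, -0.0727, 0.1962]
tcp_rot: [[1.0, -0.002, -0.002], [0.002, -0.001, 1.0], [-0.002, -1.0, -0.001]]
force: [-0.7, -0.3, 1.3]
opening: 1.0
```

```bash
cat > w.py <<'E'
import sys
from h import *
Z=dict(plate_grip=.065,leg_pointer=.031,mark_point=.031,lever_blade=.063)
s=bot.read_state();print(s["time_s"],np.array(s["position"]),np.array(s["tcp_rot"])[:,0],s["opening"],s["force"])
n=sys.argv[1]; c=cam(n)
for k,z in Z.items():
    for r in models.spot_point(n,k)[:2]:
        u=np.array(r["point"])*[640,480]; print(k,round(r["conf"],2),u,at_z(c,*u,z))
cv2.imwrite(sys.argv[2],c["image"])
E
python3 w.py wrist pics/w1.png
```

```text
4.85 [ 0.5694 -0.0727  0.1962] [ 1.      0.0018 -0.0017] 0.9996452073563709 [-0.6614 -0.2833  1.3021]
plate_grip 0.77 [324.672 232.512] [ 0.5707 -0.0693  0.065 ]
leg_pointer 0.71 [322.496  75.984] [ 0.4488 -0.0711  0.031 ]
mark_point 0.62 [395.584  73.776] [ 0.4451 -0.0113  0.031 ]
lever_blade 0.7 [363.584 168.384] [ 0.5219 -0.0406  0.063 ]
```

View pics/w1.png

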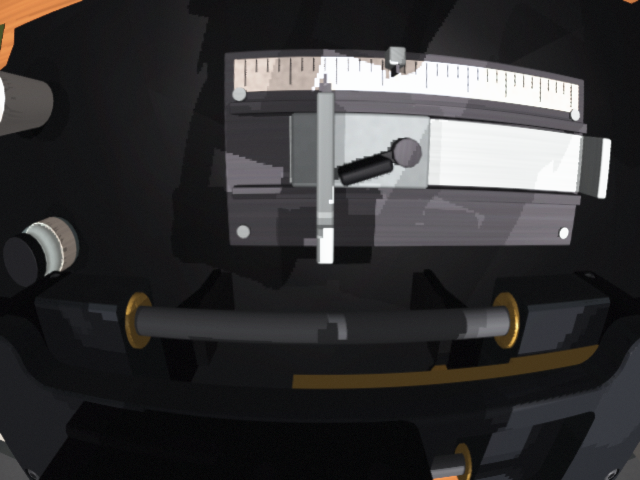

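The wrist view shows the plate at column 325, the pointer tip near (322,80), the clip edge at (395,72), and the open lever at (364,168). Next I descend astride the plate.

arm_command(translation=[[0.02, 0.4, 0.03], [0.02, 0.8, 0.03], [0.02, 0.8, 0.03]], rotation=[[0, 0, 0], [0, 0, 0], [0, 0, 0]], grip=[-1, -1, -1])

```text
time_s: 5.4
position: [0.5684, -0.0696, 0.1298]
tcp_rot: [[1.0, -0.008, 0.001], [-0.001, 0.002, 1.0], [-0.008, -1.0, 0.002]]
force: [-1.0, -0.2, 0.4]
opening: 0.995
```

arm_command(translation=[[0, 0.3, 0], [0, 0.6, 0], [0, 0.81, 0], [0, 0.81, 0]], rotation=[[0, 0, 0], [0, 0, 0], [0, 0, 0], [0, 0, 0]], grip=[-1, -1, -1, -1])

```text
time_s: 5.8
position: [0.5706, -0.07, 0.0674]
tcp_rot: [[1.0, -0.002, 0.0], [-0.0, 0.001, 1.0], [-0.002, -1.0, 0.001]]
force: [-0.4, -0.6, 0.8]
opening: 1.004
```

```bash
python3 w.py wrist pics/w2.png
```

```text
5.8 [ 0.5706 -0.07    0.0674] [ 1.     -0.0005 -0.0024] 1.0041204721707875 [-0.367  -0.5638  0.7861]
plate_grip 0.82 [320.384 310.8  ] [ 0.5711 -0.0692  0.065 ]
plate_grip 0.32 [317.824  33.984] [ 0.4573 -0.07    0.065 ]
leg_pointer 0.83 [316.288  31.824] [ 0.4471 -0.0711  0.031 ]
mark_point 0.64 [438.976  34.608] [ 0.4453 -0.0114  0.031 ]
lever_blade 0.68 [391.296 201.024] [ 0.5233 -0.0406  0.063 ]
```

View pics/w2.png

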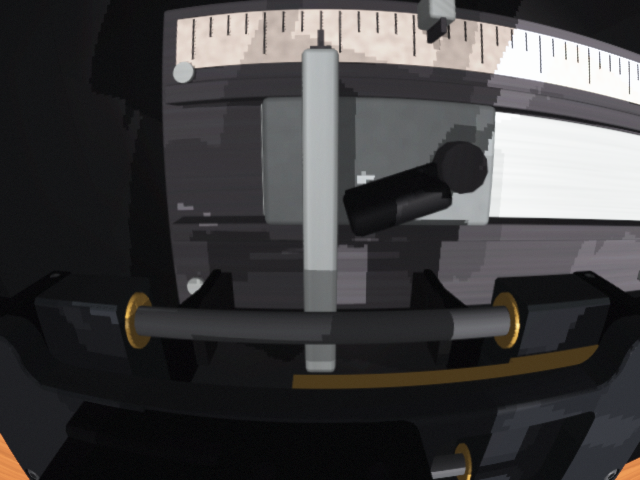

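The plate runs down column 320 between the open fingers. The pointer tip is at (320,31) and the clip's dark edge near (435,37). I close the grip here.

arm_command(translation=[[0, 0, 0], [0, 0, 0], [0, 0, 0], [0, 0, 0], [0, 0, 0]], rotation=[[0, 0, 0], [0, 0, 0], [0, 0, 0], [0, 0, 0], [0, 0, 0]], grip=[1, 1, 1, 1, 1])

```text
time_s: 6.55
position: [0.5714, -0.0695, 0.0677]
tcp_rot: [[1.0, -0.0, -0.0], [0.0, 0.0, 1.0], [-0.0, -1.0, 0.0]]
force: [0.1, -0.1, -0.2]
opening: 0.631
```

arm_command(translation=[[0, 0, 0], [0, 0, 0], [0, 0, 0], [0, 0, 0], [0, 0, 0]], rotation=[[0, 0, 0], [0, 0, 0], [0, 0, 0], [0, 0, 0], [0, 0, 0]], grip=[1, 1, 1, 1, 1])

```text
time_s: 7.05
position: [0.5714, -0.0696, 0.0677]
tcp_rot: [[1.0, -0.0, -0.0], [0.0, 0.0, 1.0], [-0.0, -1.0, 0.0]]
force: [-0.5, -0.0, 0.1]
opening: 0.171
```

Run:
```python
from h import *
c=cam("wrist")
for p in((320,30),(433,39),(437,31)): print(at_z(c,*p,.031))
```

```text
[ 0.447  -0.0691  0.031 ]
[ 0.4487 -0.0143  0.031 ]
[ 0.4442 -0.0121  0.031 ]
```

arm_command(translation=[[0, 0, 0], [0, 0, 0], [0, 0, 0], [0, 0, 0], [0, 0, 0]], rotation=[[0, 0, 0], [0, 0, 0], [0, 0, 0], [0, 0, 0], [0, 0, 0]], grip=[1, 1, 1, 1, 1])

```text
time_s: 7.6
position: [0.5714, -0.0699, 0.0677]
tcp_rot: [[1.0, -0.0, -0.0], [0.0, -0.0, 1.0], [-0.0, -1.0, -0.0]]
force: [-1.7, -4.0, -0.3]
opening: 0.135
```

arm_command(translation=[[0, 0, 0.15], [0, 0, 0.3], [0, 0, 0.45], [0, 0, 0.6], [0, 0, 0.65]], rotation=[[0, 0, 0], [0, 0, 0], [0, 0, 0], [0, 0, 0], [0, 0, 0]], grip=[1, 1, 1, 1, 1])

```text
time_s: 8.1
position: [0.5715, -0.0171, 0.0677]
tcp_rot: [[1.0, 0.0, -0.001], [0.001, -0.001, 1.0], [0.0, -1.0, -0.001]]
force: [-0.8, -6.8, -2.2]
opening: 0.134
```

arm_command(translation=[[0, 0, 0], [0, 0, 0]], rotation=[[0, 0, 0], [0, 0, 0]], grip=[1, 1])

```text
time_s: 8.3
position: [0.5714, -0.0177, 0.0677]
tcp_rot: [[1.0, 0.0, -0.0], [0.0, -0.0, 1.0], [0.0, -1.0, -0.0]]
force: [-1.0, -4.3, -0.6]
opening: 0.133
```

```bash
python3 w.py wrist pics/w3.png; python3 -c "
import cv2
a=cv2.imread('pics/w3.png');cv2.imwrite('pics/w3c.png',cv2.resize(a[0:120,240:400],None,fx=5,fy=5,interpolation=2))"
```

```text
8.3 [ 0.5714 -0.0177  0.0677] [1.     0.0005 0.    ] 0.13348819483691915 [-1.0282 -4.2542 -0.6424]
plate_grip 0.9 [321.216 307.104] [ 0.5703 -0.0166  0.065 ]
leg_pointer 0.74 [320.576  31.584] [ 0.4479 -0.017   0.031 ]
mark_point 0.8 [332.608  24.096] [ 0.444  -0.0113  0.031 ]
lever_blade 0.7 [393.024 197.088] [0.5225 0.0123 0.063 ]
```

View pics/w3c.png

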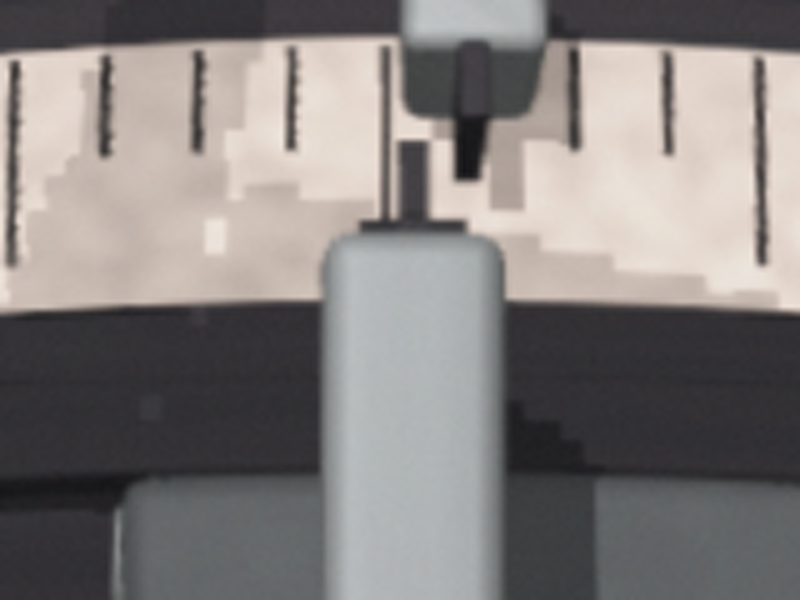

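The pointer is at picture column 322.6 and the clip edge at about 333.6, so the leg is some 6 mm short. The lever is still open.

arm_command(translation=[[0, 0, 0.035], [0, 0, 0.075], [0, 0, 0.075], [0, 0, 0.075]], rotation=[[0, 0, 0], [0, 0, 0], [0, 0, 0], [0, 0, 0]], grip=[1, 1, 1, 1])

```text
time_s: 8.95
position: [0.5715, -0.0117, 0.0677]
tcp_rot: [[1.0, 0.0, -0.0], [0.0, -0.0, 1.0], [0.0, -1.0, -0.0]]
force: [-0.1, -4.4, -2.8]
opening: 0.137
```

```bash
python3 w.py wrist pics/w4.png; python3 -c "
import cv2
a=cv2.imread('pics/w4.png');cv2.imwrite('pics/w4c.png',cv2.resize(a[0:120,240:400],None,fx=5,fy=5,interpolation=2))"
```

```text
8.95 [ 0.5715 -0.0117  0.0677] [1.     0.0002 0.0002] 0.13731721071012837 [-0.0662 -4.3747 -2.7882]
plate_grip 0.73 [324.992 308.496] [ 0.571 -0.009  0.065]
plate_grip 0.24 [317.12   31.296] [ 0.4571 -0.0121  0.065 ]
leg_pointer 0.94 [320.896  33.12 ] [ 0.4487 -0.0108  0.031 ]
mark_point 0.62 [317.184  24.192] [ 0.4441 -0.0125  0.031 ]
lever_blade 0.67 [393.28  196.224] [0.5222 0.0184 0.063 ]
```

View pics/w4c.png

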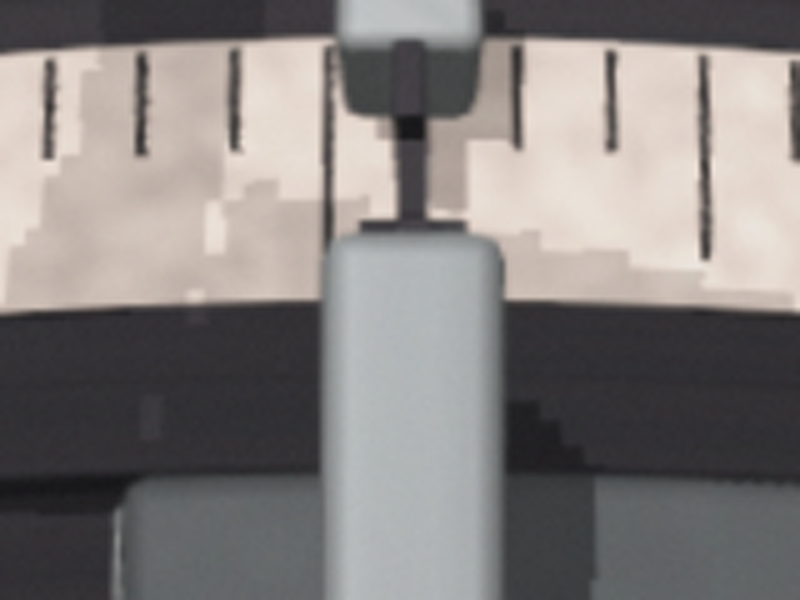

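Pointer and clip edge now share column 322, within about 0.3 mm. I ease the grip to a light hold and check it.

arm_command(translation=[[0, 0, 0], [0, 0, 0], [0, 0, 0], [0, 0, 0], [0, 0, 0]], rotation=[[0, 0, 0], [0, 0, 0], [0, 0, 0], [0, 0, 0], [0, 0, 0]], grip=[1, 1, 0.71, 0.71, 0.71])

```text
time_s: 9.7
position: [0.5715, -0.0115, 0.0677]
tcp_rot: [[1.0, 0.0, -0.0], [0.0, 0.0, 1.0], [0.0, -1.0, 0.0]]
force: [-0.4, -3.4, -2.4]
opening: 0.148
```

arm_command(translation=[[-0.05, 0, 0], [-0.1, 0, 0], [-0.15, 0, 0], [-0.2, 0, 0], [-0.25, 0, 0]], rotation=[[0, 0, 0], [0, 0, 0], [0, 0, 0], [0, 0, 0], [0, 0, 0]], grip=[0.71, 0.71, 0.71, 0.71, 0.71])

```text
time_s: 10.2
position: [0.5533, -0.0119, 0.0686]
tcp_rot: [[1.0, 0.005, -0.0], [0.0, -0.001, 1.0], [0.005, -1.0, -0.001]]
force: [2.5, -4.5, -0.3]
opening: 0.146
```

arm_command(translation=[[-0.08, 0, 0], [-0.16, 0, 0], [-0.24, 0, 0], [-0.32, 0, 0], [-0.4, 0, 0]], rotation=[[0, 0, 0], [0, 0, 0], [0, 0, 0], [0, 0, 0], [0, 0, 0]], grip=[0.71, 0.71, 0.71, 0.71, 0.71])

```text
time_s: 10.7
position: [0.5221, -0.0121, 0.0688]
tcp_rot: [[1.0, 0.007, 0.0], [-0.0, -0.001, 1.0], [0.007, -1.0, -0.001]]
force: [3.3, -3.9, 0.5]
opening: 0.148
```

```bash
python3 w.py wrist pics/w5.png
```

```text
10.7 [ 0.5221 -0.0121  0.0688] [ 1.     -0.0001  0.0071] 0.14756018368212995 [ 3.271  -3.9456  0.4893]
leg_pointer 0.92 [320.    130.896] [ 0.4475 -0.0116  0.031 ]
mark_point 0.88 [321.728 123.6  ] [ 0.444  -0.0108  0.031 ]
lever_blade 0.66 [383.488 273.792] [0.5067 0.0157 0.063 ]
```

View pics/w5.png

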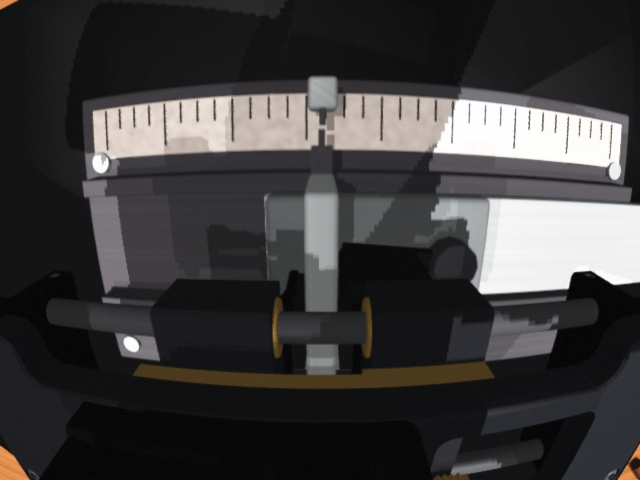

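The leg is still on the mark (pointer column 320.5, clip edge 322). The lever has swung about half way, with its blade end at (345,250). I keep sliding, with a 0.5 mm outward trim.

arm_command(translation=[[-0.06, 0, 0.006], [-0.11, 0, 0.006], [-0.16, 0, 0.006], [-0.2, 0, 0.006], [-0.2, 0, 0.006]], rotation=[[0, 0, 0], [0, 0, 0], [0, 0, 0], [0, 0, 0], [0, 0, 0]], grip=[0.71, 0.71, 0.71, 0.71, 0.71])

```text
time_s: 11.45
position: [0.5064, -0.0118, 0.0689]
tcp_rot: [[1.0, 0.008, 0.0], [-0.0, -0.002, 1.0], [0.008, -1.0, -0.002]]
force: [3.5, -5.2, 0.6]
opening: 0.145
```

```bash
python3 w.py wrist pics/w6.png
```

```text
11.45 [ 0.5064 -0.0118  0.0689] [ 1.     -0.0002  0.0076] 0.14455517079330366 [ 3.4943 -5.2313  0.5706]
leg_pointer 0.67 [317.824 165.6  ] [ 0.4485 -0.0124  0.031 ]
mark_point 0.95 [318.912 154.8  ] [ 0.4433 -0.0119  0.031 ]
lever_blade 0.62 [389.312 283.104] [0.4955 0.0189 0.063 ]
```

View pics/w6.png

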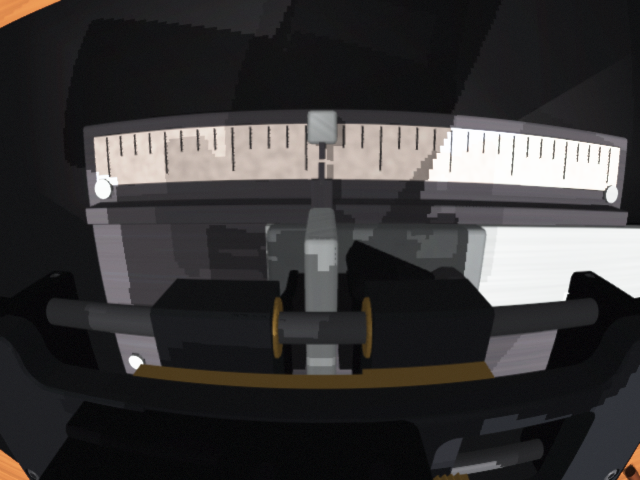

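The pointer and clip are still in line at column 322. The blade now slants to the closing side, with its end at (352,245). I press on in small steps until the stop shows in the force.

arm_command(translation=[[-0.02, 0, 0], [-0.04, 0, 0], [-0.04, 0, 0]], rotation=[[0, 0, 0], [0, 0, 0], [0, 0, 0]], grip=[0.71, 0.71, 0.71])

```text
time_s: 12.0
position: [0.5047, -0.012, 0.0689]
tcp_rot: [[1.0, 0.01, 0.001], [-0.001, -0.002, 1.0], [0.01, -1.0, -0.002]]
force: [6.3, -5.3, -1.2]
opening: 0.143
```

arm_command(translation=[[-0.02, 0, 0], [-0.04, 0, 0], [-0.04, 0, 0]], rotation=[[0, 0, 0], [0, 0, 0], [0, 0, 0]], grip=[0.71, 0.71, 0.71])

```text
time_s: 12.3
position: [0.5044, -0.0126, 0.0692]
tcp_rot: [[1.0, 0.017, 0.002], [-0.002, -0.003, 1.0], [0.017, -1.0, -0.003]]
force: [9.9, -3.8, -4.4]
opening: 0.147
```

```bash
cat > l.py <<'E'
import sys
from h import *
s=bot.read_state(); p=np.array(s["position"]); print(s["time_s"],p,s["force"])
c=cam("wrist"); y0=float(sys.argv[2]); x0=.511  # leg origin world
im=c["image"].copy()
for a,col in((.79,(0,0,255)),(.873,(0,255,0))):   # expected top-face outline of blade
    t=a-np.radians(25); d=np.array([-np.cos(t),np.sin(t)]); n=np.array([-d[1],d[0]])
    q=[np.array([64.5,0])+d*r+n*w for r,w in((19,5),(57,5),(57,-5),(19,-5))]
    u=[proj(c,[x0-b[1]/1e3,y0+b[0]/1e3,.085]) for b in q]
    cv2.polylines(im,[np.round(np.array(u)*8).astype(np.int32)],True,col,1,cv2.LINE_AA,3)
cv2.imwrite(sys.argv[1],np.hstack([cv2.resize(i[140:340,300:500],None,fx=2,fy=2,interpolation=2) for i in(c["image"],im)]))
E
python3 l.py pics/w7.png -0.0118
```

```text
12.3 [ 0.5044 -0.0126  0.0692] [ 9.9347 -3.7511 -4.3682]
```

View pics/w7.png

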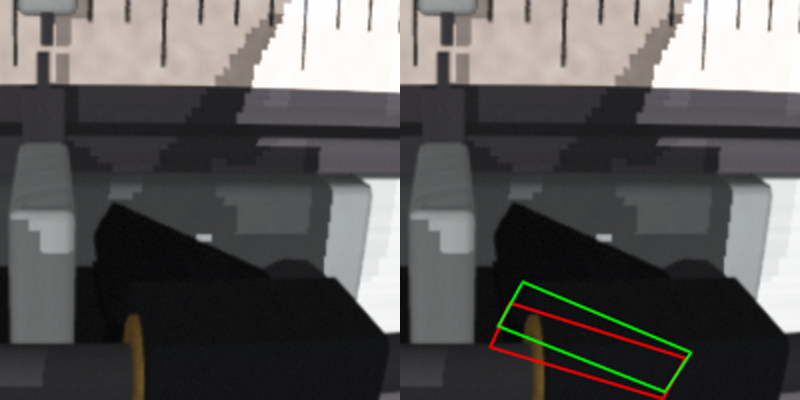

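The push has stalled: 3 mm of command gave 0.3 mm of travel, and the force rose to 10 N. The visible blade edge runs (112,203)-(268,270) in the left crop, a slope of 0.43. The pointer sits about 1 mm short of the clip edge, so I trim outward and check the blade's lower edge numerically.

arm_command(translation=[[0, 0, 0.013], [0, 0, 0.013], [0, 0, 0.013], [0, 0, 0.013]], rotation=[[0, 0, 0], [0, 0, 0], [0, 0, 0], [0, 0, 0]], grip=[0.71, 0.71, 0.71, 0.71])

```text
time_s: 12.75
position: [0.5044, -0.0116, 0.0692]
tcp_rot: [[1.0, 0.016, 0.002], [-0.002, -0.003, 1.0], [0.016, -1.0, -0.003]]
force: [9.8, -4.7, -3.3]
opening: 0.149
```

```bash
python3 w.py wrist pics/w8.png
python3 - <<'E'
from h import *
c=cam("wrist"); print("seen before trim",(300+112/2,140+203/2),(300+268/2,140+270/2))
for a in(.7,.79,.873):
    t=a-np.radians(25); d=np.array([-np.cos(t),np.sin(t)]); n=np.array([d[1],-d[0]])
    u=[]
    for r in(57,19):
        b=np.array([64.5,0])+d*r+n*5; u.append(proj(c,[.511-b[1]/1e3,-.0115+b[0]/1e3,.041]))
    e=u[1]-u[0]; print(a,u,"slope",e[1]/e[0])
im=c["image"]; cv2.imwrite("pics/w8c.png",cv2.resize(im[120:300,280:480],None,fx=4,fy=3.3333 if 0 else 3,interpolation=2) if 0 else cv2.resize(im[120:270,280:480],None,fx=4,fy=4,interpolation=2))
E
```

```text
12.75 [ 0.5044 -0.0116  0.0692] [ 0.9999 -0.0016  0.0164] 0.14945972796291768 [ 9.83   -4.6753 -3.3489]
leg_pointer 0.96 [317.376 169.824] [ 0.4488 -0.0124  0.031 ]
mark_point 0.9 [318.72  161.904] [ 0.445  -0.0117  0.031 ]
lever_blade 0.92 [391.616 285.312] [0.4947 0.0202 0.063 ]
seen before trim (356.0, 241.5) (434.0, 275.0)
0.7 [array([341.6299, 260.3452]), array([413.8839, 278.1256])] slope 0.24608173974099035
0.79 [array([345.9154, 251.0959]), array([415.9544, 275.3692])] slope 0.3465681553763783
0.873 [array([350.6876, 242.7704]), array([418.0731, 272.959 ])] slope 0.44799758332713757
```

View pics/w8c.png

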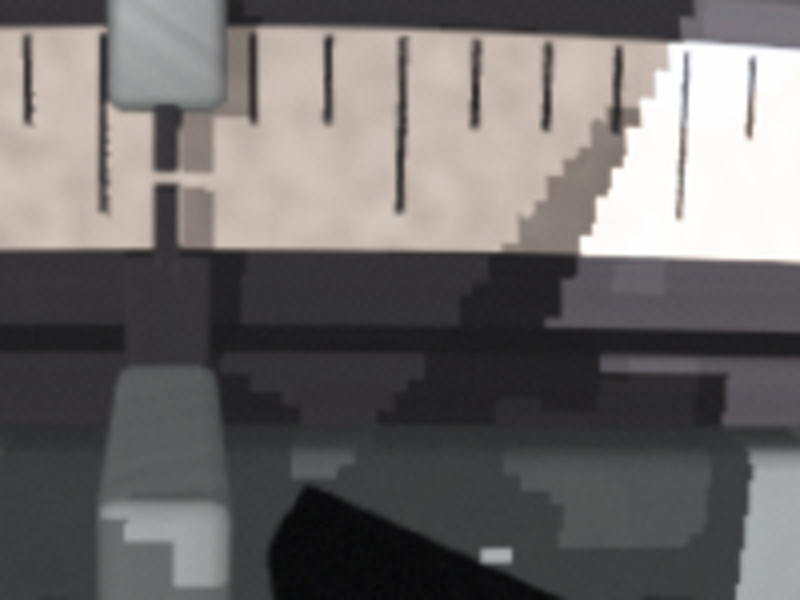

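The pointer and clip edge are in line (166 vs 167 in the 4x crop). The blade edge slope of 0.43-0.46 matches the closed prediction of 0.45, against 0.35 for 0.79 rad. I hold briefly, then hand in.

arm_command(translation=[[0, 0, 0], [0, 0, 0], [0, 0, 0], [0, 0, 0]], rotation=[[0, 0, 0], [0, 0, 0], [0, 0, 0], [0, 0, 0]], grip=[0.71, 0.71, 0.71, 0.71])

```text
time_s: 13.45
position: [0.5044, -0.0116, 0.0692]
tcp_rot: [[1.0, 0.016, 0.002], [-0.002, -0.003, 1.0], [0.016, -1.0, -0.003]]
force: [8.0, -5.4, -3.9]
opening: 0.144
```

```bash
python3 -c "
from rig import bot
s=bot.read_state();print(s['time_s'],s['position'],s['force'],s['opening']);bot.hand_in()"
```

```text
13.45 [ 0.50435201 -0.01160297  0.06919088] [ 7.97409767 -5.38049158 -3.90601585] 0.14415894549134406
the job is handed in; nothing more can be done
```

I handed the job in at 13.5 s with the plate still held, the leg on the mark and the cam lever closed; hand-in gives no verdict.

I gripped the plate, drew the leg out 58 mm to the mark, and eased to a light hold. I then slid about 67 mm along the plate, pushing the lever closed until it stalled against its stop.

- **Leg on the mark:** in the last wrist picture the pointer and the clip's edge line up to well under 1 mm. The network's two points differ by 0.7 mm, which agrees.
- **Leg held:** the force along the gauge was steady at about 5 N, so the fingers are carrying the spring's pull. The arm was at rest.
- **Lever closed:** the blade edge's slope of 0.43 to 0.46 fits the closed angle (0.45 predicted at 0.873 rad, 0.35 at 0.79 rad). Its end lay about 5 pixels from the predicted spot, within what I would expect from calibration and leg-position error. I had no direct reading of the lever angle.
- **Jar, weight and mallet:** the arm stayed clear of all three on its path. I did not re-measure them at the end.

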